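# Index the plywood blank to the next hole

## Task

Push the red plunger of the indexing turntable down with the fingertips and, keeping it pressed, turn the table anticlockwise (seen from above) to the very next hole, the one marked with the large green dot; then let the plunger spring fully back up so that the table is locked there. Do not turn it the other way or past that hole, and leave the loose things around it where they stand, without lifting or shifting any of them.

Things in the scene. Friction and masses are not known exactly. Their poses are not given: they have to be found in the camera images.
- dividing_base: Fixed round base on the bench: blue drum, aluminium dividing plate 324 mm across, top at 60 mm. Origin: centre of the underside, on the vertical turning axis; z up. Six holes (black 18 mm spots) lie 60 degrees apart on a circle of radius 115 mm, with a dot on the rim outside each: small white, but large green (18 mm) at the next hole. The plunger turns on an arm, 115 mm from the axis.
- plunger_top (a point): Centre of the flat top of the red button (49 mm across), 101 mm above the bench when up; moves with it. Around it, fixed to the turning arm, is a yellow ring: inner diameter 52 mm, outer 68 mm, rim at 104 mm. Closed fingertips fit inside the ring, press the button straight down and can push the ring sideways to turn the table.
- next_hole (a point): Centre of the next hole, the one with the large green dot, on the top of the dividing plate (60 mm above the bench); fixed. The plunger must end straight above it, 60 degrees anticlockwise from where it starts.
- plunger (a joint): Plunger travel in m: 0 fully up (locking), 0.014 fully down. A spring pushes it up with about 2 N at the top and 6 N fully down. Pressed 7 mm or more it frees the table; let go, it springs back fully (0) only over a hole (within about 4 mm), else it stays about 7 mm down under the plate.
- turntable (a joint): Angle in rad of the steel disc (156 mm, with a clamped plywood blank, nothing above 106 mm), anticlockwise from above positive: about 0 at the start (plunger in its first hole), 1.047 at the next hole. Locked, it has about 0.04 rad of play either way; freed, it turns with light friction (about 1.5 N at the plunger) and stays where it is left.
- glue_bottle: White glue bottle with a red cap, 48 mm across, 150 mm tall, standing on the bench; loose, to be left alone. Origin: centre of its underside.
- ply_part: Flat plywood part 110 x 85 x 9 mm with a 40 mm hole, lying on the bench; loose, to be left alone. Origin: centre of its underside.
- mug: Blue mug, 76 mm across, 85 mm tall, on the bench; loose, to be left alone. Origin: centre of its underside.
- sanding_block: Cork sanding block 100 x 55 x 32 mm on the bench; loose, to be left alone. Origin: centre of its underside.

How it is judged:
On the way, in this order (a step that is already met when the one before it is completed fails the run):
1. the plunger is pressed in while the table is still at its first hole (value of joint plunger above 0.0065 m and value of joint turntable between -0.15 and 0.15 rad), for 0.05 s.
2. the table is part of the way round with the plunger out of its hole (value of joint plunger above 0.005 m and value of joint turntable between 0.35 and 0.9 rad), for 0.05 s.
At the end, for the whole second after the job is handed in: The turntable rests one hole further anticlockwise (1.047 rad, within 0.06 rad), the plunger has sprung back up to within 2 mm of its top position, locked in the hole with the green dot, and the four loose things stand within 15 mm of where they were (value of joint turntable between 0.987 and 1.107 rad and value of joint plunger below 0.002 m and velocity of joint turntable between -0.02 and 0.02 rad/s and distance of each of glue_bottle, ply_part, mug, sanding_block from where it was at the start of the episode below 0.015 m and angle between each of glue_bottle, ply_part, mug, sanding_block's own z axis and vertical below 0.15 rad); the robot touches nothing.
It fails at once if the table is turned past the next hole (value of joint turntable above 1.35 rad).
It fails at once if the table is turned the wrong way (value of joint turntable below -0.2 rad).
It fails at once if a loose thing beside the turntable is moved, lifted or tipped (distance of any of glue_bottle, ply_part, mug, sanding_block from where it was at the start of the episode above 0.02 m or angle between any of glue_bottle, ply_part, mug, sanding_block's own z axis and vertical above 0.3 rad).
It also fails if it takes over 40 s, if anything falls off the work surface, if the arm or the gripper's body presses on something with over 40 N, if the wrist force passes 120 N, or if a joint passes its speed limit or range.

## Robot

A 6-joint arm with a two-finger parallel gripper is mounted at the origin on the work surface. World frame = base frame: x ahead of the robot, y to its left, z up, the work surface at z = 0. Lengths are in m, angles in rad, forces in N, time in s.
With the tool pointing down it reaches from about 0.325 to 0.85 m from the base axis. Payload 4.4 kg.
Tool frame: the origin (TCP) lies midway between the tips of the shut fingers; the grasp point (between the pads) lies ctrl.pinch_z behind it (ctrl.pinch_z is the distance from the TCP to the grasp point, in m); z points along the fingers, y is the line along which they close (so a half turn about z gives the same grasp; the last joint's range is limited). The gripper opens to 94 mm and grips with 3 to 60 N. Pads are 16 mm wide; open, the fingers measure 119 mm over their backs; the gripper's body (75 mm by 177 mm) begins 78 mm behind the grasp point.
Start: joints at [1.181, 0.207, 1.542, -0, 1.393, -0.15], TCP at [0.136, 0.559, 0.205] pointing down, gripper open.
Joint ranges: [-2.73, 2.73], [-0.86, 2.22], [0.23, 2.46], [-1.11, 4.25], [0.08, 2.63], [-2.82, 2.82]. Speed limits (rad/s): [2.79, 2.79, 3.14, 3.14, 3.14, 3.14].

## Interface

Orientations are given as [roll, pitch, yaw] about the fixed x, y, z axes, in that order (R = Rz(yaw) Ry(pitch) Rx(roll)).
In Python, from station import status, viewer, ctrl gives the robot as it stands.
- The arm moves only by the shell command python3 -m creep 'ROWS' [FORCE]. ROWS is JSON, a list of rows, each a list of 3 entries, a list of its own where there are three numbers: the shift along the tool's x, y, z in mm, then the turn, a rotation vector about the tool's x, y, z in rad, then the opening, from 0 (shut) to 1 (fully open). A call has exactly 5 rows; each row is the pose to reach, as a shift and turn from the pose commanded when the call began, along the tool's axes at that moment; what a row does not reach only later rows make up. A row lasts 1/12 s, in which the tool goes at most 41.7 mm and 7.16 degrees, less where a joint would pass 70% of its speed; a pose out of reach is approached as far as the arm can. A call with a gripper value outside its range is refused whole. The fingers move at their own pace and stop on an object; FORCE is the grip in N (left out, the last holds). Time passes only in rows, so rows that repeat a pose let the fingers close, or fill a call up. It gives the time, the measured TCP pose, the force, the opening and the grip force at its end, in the units of the state.
- status.get_state(): the state, without advancing time (a new reading comes with each control period).
- viewer.snapshot(name): name is "scene" or "top" or "wrist"; returns a dict with "pixels" (400x640x3 uint8, red, green, blue), "fov_y" (degrees; the focal length in pixels is half the picture's height over the tangent of half this angle, whatever the lens; pixels are square), "cx", "cy" (the principal point, pixels), "rvec" (rotation vector, rad) and "tvec" (3), from world to camera coordinates, as OpenCV has them. Camera axes: x right, y down, z forward; pixel columns grow to the right and rows downward; lengths in m; the calibration is good to about 2 mm. A picture is of the moment at which its call begins. There is no depth.
- ctrl.hand_in(): hands the job in; it is judged then, once.
The state is a dict: "time": time; "q": joint angles; "joint_vel": joint speeds; "joint_torque": joint torques, N m; "ee_pos": TCP position; "tool_rot": TCP orientation; "contact_force": force on the tool from outside, world axes, zero at the start; "ft_torque": the same for the moment, N m; "finger_gap": opening from 0.0 (shut) to 1.0 (fully open); "grasp_force": force on a finger pad.
Only numpy, scipy, OpenCV 4.12 (cv2) and the standard library are available. Lean on these libraries where they do the work, as an engineer would, in place of code of your own. Each camera call takes 0.05 s, during which the arm holds its last target. There are 200 camera calls.

## Working session

There is one attempt and no reset: what is moved stays moved. The work goes in short steps, Python scripts to look and compute and a shell command to move; the robot and the scene stay as the last step left them, time stands still between calls to the robot, and variables do not carry over. Pictures are saved under pics/ and viewed, at most 10 in all, crops included, and the job is handed in when it is done.

```bash
mkdir -p pics; cat > h.py <<'E'
import numpy as np, cv2
from station import status, viewer, ctrl
def snap(n,f=None):
    s=viewer.snapshot(n)
    if f: cv2.imwrite('pics/'+f,cv2.cvtColor(s['pixels'],cv2.COLOR_RGB2BGR))
    return s
def ray(s,u,v,z):
    R=cv2.Rodrigues(np.array(s['rvec'],float))[0]; t=np.array(s['tvec'],float).ravel()
    f=200/np.tan(np.radians(s['fov_y'])/2)
    d=R.T@np.array([(u-s['cx'])/f,(v-s['cy'])/f,1]); c=-R.T@t
    return c+d*(z-c[2])/d[2]
def blobs(s,lo,hi,amin=15):
    h=cv2.cvtColor(s['pixels'],cv2.COLOR_RGB2HSV)
    n,_,st,c=cv2.connectedComponentsWithStats(cv2.inRange(h,np.array(lo),np.array(hi)))
    return [(c[i].round(1),st[i].tolist()) for i in range(1,n) if st[i][4]>amin]
E
python3 - <<'E'
from h import *
s=snap('top','top.png'); snap('scene','scene.png')
for nm,lo,hi,z in [('red',(0,150,80),(8,255,255),.101),('red2',(172,150,80),(180,255,255),.101),('yel',(22,140,120),(35,255,255),.104),('green',(45,120,60),(85,255,255),.06)]:
    for c,st in blobs(s,lo,hi): print(nm,c,st,ray(s,*c,z).round(4))
x=status.get_state(); print({k:np.round(x[k],3).tolist() for k in x}, ctrl.pinch_z)
E
```

```text
red [306.4 227.8] [297, 218, 20, 20, 316] [0.4665 0.0365 0.101 ]
red [494.6 237.8] [490, 234, 10, 9, 72] [ 0.4441 -0.4095  0.101 ]
yel [305.8 227.1] [293, 214, 27, 28, 160] [0.4679 0.0379 0.104 ]
green [359.3 216.5] [357, 214, 6, 6, 26] [ 0.4998 -0.0938  0.06  ]
{'time': 0.1, 'q': [1.181, 0.207, 1.543, 0.0, 1.394, -0.151], 'joint_vel': [-0.001, -0.0, -0.002, -0.001, -0.0, 0.001], 'joint_torque': [0.0, -37.186, -28.229, 0.07, 0.031, -0.0], 'ee_pos': [0.136, 0.558, 0.204], 'tool_rot': [-3.14, -0.0, 2.903], 'contact_force': [-0.322, 0.228, -0.403], 'ft_torque': [0.0, -0.016, 0.002], 'grasp_force': 0.0, 'finger_gap': 1.002} 0.0188
```

View pics/top.png

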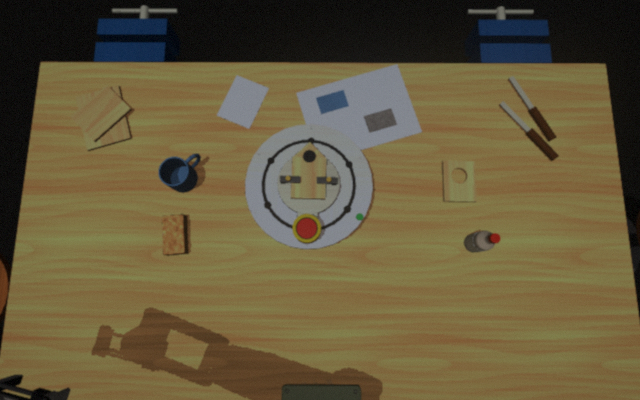

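View pics/scene.png

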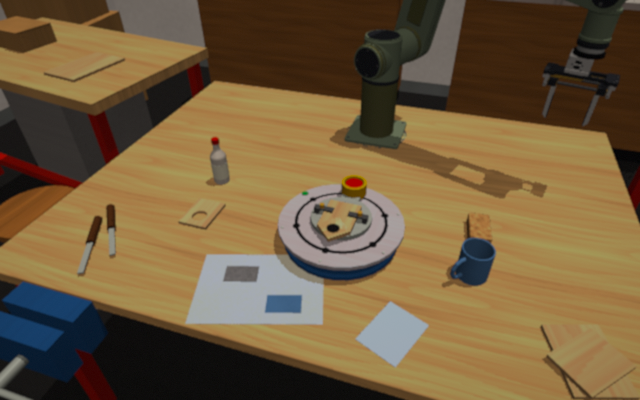

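The top view shows the plunger at px (306,228), the green dot at (359,217) and the plate centred near (309,186). The scene view confirms that the loose things are well clear of the plate.

```bash
cat >> h.py <<'E'
from scipy.spatial.transform import Rotation as Ro
def delta(w):
    x=status.get_state(); return (Ro.from_euler('xyz',x['tool_rot']).as_matrix().T@(np.array(w)-x['ee_pos'])*1000).round(1)
E
python3 - <<'E'
from h import *
s=snap('top')
h=cv2.cvtColor(s['pixels'],cv2.COLOR_RGB2HSV)
m=((h[...,1]<70)&(h[...,2]>110)).astype(np.uint8); m[:,:235]=0;m[:120]=0;m[:,380:]=0
m[:160,320:]=0  # paper
c=max(cv2.findContours(m,0,1)[0],key=cv2.contourArea)
P=np.array([ray(s,u,v,.06)[:2] for u,v in cv2.convexHull(c)[:,0]])
A=np.c_[2*P,np.ones(len(P))]
for k in range(8):
    x=np.linalg.lstsq(A,(P**2).sum(1),rcond=None)[0]; r=np.sqrt(x[2]+x[0]**2+x[1]**2)
    e=abs(np.hypot(*(P-x[:2]).T)-r); g=e<max(.003,np.median(e)*2); P,A=P[g],A[g]
print('centre',x[:2],r,len(P))
p=np.array([.467,.037])-x[:2]; g=np.array([.4998,-.0938])-x[:2]
print(np.hypot(*p),np.degrees(np.arctan2(*p[::-1])),np.hypot(*g),np.degrees(np.arctan2(*g[::-1])))
print(delta([.467,.037,.16]))
E
```

```text
centre [0.58091617 0.03411835] 0.1614790796780295 41
0.1139526088736725 178.5509400034968 0.15146925771749464 -122.37978820808374
[-445.1 -427.9   45.2]
```

```bash
python3 -m creep '[[[-30,-28,0],[0,0,0],0],[[-60,-57,0],[0,0,0],0],[[-90,-86,0],[0,0,0],0],[[-120,-115,0],[0,0,0],0],[[-148,-142,0],[0,0,0],0]]' 20
python3 -m creep '[[[-30,-28,0],[0,0,0],0],[[-60,-57,0],[0,0,0],0],[[-90,-86,0],[0,0,0],0],[[-120,-115,0],[0,0,0],0],[[-148,-142,0],[0,0,0],0]]'
python3 -m creep '[[[-30,-28,8],[0,0,0],0],[[-60,-57,16],[0,0,0],0],[[-90,-86,24],[0,0,0],0],[[-120,-115,32],[0,0,0],0],[[-146,-140,38],[0,0,0],0]]'
python3 - <<'E'
from h import *
s=snap('wrist','w1.png')
for nm,lo,hi,z in [('red',(0,150,80),(8,255,255),.101),('yel',(22,140,120),(35,255,255),.104),('green',(45,120,60),(85,255,255),.06)]:
    for c,st in blobs(s,lo,hi,40): print(nm,c,st,ray(s,*c,z).round(4), ray(s,st[0]+st[2]/2,st[1]+st[3]/2,z).round(4))
print(status.get_state()['ee_pos'],delta([.467,.037,.115]))
E
```

```text
time: 0.57
ee_pos: [0.2466, 0.3837, 0.205]
tool_rot: [-3.141, -0.0, 2.904]
contact_force: [0.9, 0.5, 0.1]
finger_gap: 0.682
grasp_force: 0.0
time: 0.98
ee_pos: [0.3569, 0.2107, 0.2054]
tool_rot: [3.141, 0.0, 2.903]
contact_force: [0.5, 1.0, 0.2]
finger_gap: 0.326
grasp_force: 0.0
time: 1.4
ee_pos: [0.4656, 0.04, 0.1668]
tool_rot: [-3.142, -0.0, 2.902]
contact_force: [1.0, 0.9, 0.6]
finger_gap: 0.008
grasp_force: 0.0
red [313.5 212.3] [288, 190, 53, 45, 1836] [0.4638 0.0376 0.101 ] [0.4642 0.0384 0.101 ]
yel [316.5 194. ] [280, 180, 72, 38, 851] [0.447  0.0445 0.104 ] [0.4514 0.043  0.104 ]
green [208.  257.9] [201, 251, 15, 14, 166] [ 0.5005 -0.0935  0.06  ] [ 0.5008 -0.093   0.06  ]
[0.4687651  0.03443148 0.16602836] [ 2.5  2.3 51. ]
```

View pics/w1.png

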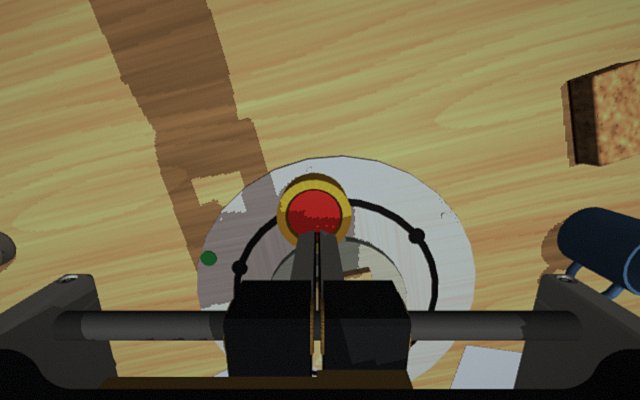

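Wrist view: the button (313,212) lies under the shut tips, and the green dot (208,258) agrees with the top view. I'll descend and press.

```bash
python3 -m creep '[[[2,2,20],[0,0,0],0],[[2,2,40],[0,0,0],0],[[2,2,55],[0,0,0],0],[[2,2,60],[0,0,0],0],[[2,2,60],[0,0,0],0]]'
python3 -m creep '[[[0,0,4],[0,0,0],0],[[0,0,8],[0,0,0],0],[[0,0,12],[0,0,0],0],[[0,0,16],[0,0,0],0],[[0,0,16],[0,0,0],0]]'
python3 - <<'E'
from h import *
x=status.get_state(); print(x['ee_pos'],x['contact_force'])
c=np.array([.581,.034])
for a in np.radians(np.arange(178.5,241,6)):
    print(round(np.degrees(a)-178.5), delta([*(c+.115*np.array([np.cos(a),np.sin(a)])),.09]))
E
```

```text
time: 1.87
ee_pos: [0.4619, 0.0449, 0.1058]
tool_rot: [-3.141, -0.004, 2.903]
contact_force: [0.5, -0.3, -0.1]
finger_gap: 0.003
grasp_force: 0.0
time: 2.28
ee_pos: [0.4648, 0.0447, 0.0919]
tool_rot: [3.141, 0.002, 2.903]
contact_force: [0.7, -0.4, 4.7]
finger_gap: 0.007
grasp_force: 2.0
[0.46483889 0.0446906  0.0919352 ] [ 0.69611741 -0.40025943  4.66884037]
0 [-3.  -7.2  1.9]
6 [ -6.1 -18.8   1.9]
12 [-10.5 -30.    1.9]
18 [-16.  -40.7   1.9]
24 [-22.6 -50.8   2. ]
30 [-30.2 -60.1   2. ]
36 [-38.7 -68.6   2. ]
42 [-48.1 -76.2   2. ]
48 [-58.2 -82.7   2. ]
54 [-68.9 -88.1   2. ]
60 [-80.2 -92.4   2.1]
```

```bash
python3 -m creep '[[[-3,-7,3],[0,0,0],0],[[-4,-13,3],[0,0,0],0],[[-6,-19,3],[0,0,0],0],[[-8,-25,3],[0,0,0],0],[[-10,-30,3],[0,0,0],0]]'
python3 -m creep '[[[-3,-6,0],[0,0,0],0],[[-6,-11,0],[0,0,0],0],[[-9,-16,0],[0,0,0],0],[[-12,-21,0],[0,0,0],0],[[-20,-30,0],[0,0,0],0]]'
cat > m.py <<'E'
from h import *
import sys
c=np.array([.581,.034]); ang=lambda p:np.degrees(np.arctan2(p[1]-c[1],p[0]-c[0]))%360
x=status.get_state(); p=x['ee_pos']; print('tip',p.round(4),ang(p)-178.5,x['contact_force'].round(1) if hasattr(x['contact_force'],'round') else x['contact_force'])
for cam in ('top','scene','wrist'):
    s=snap(cam,f'{cam}_{sys.argv[1]}.png')
    h=cv2.cvtColor(s['pixels'],cv2.COLOR_RGB2HSV)
    m=cv2.inRange(h,np.array((22,140,90)),np.array((35,255,255)))
    n,L,st,_=cv2.connectedComponentsWithStats(m)
    pts=np.argwhere(m)[:,::-1]; q=np.array([ray(s,*u,.104)[:2] for u in pts])
    k=np.hypot(*(q-p[:2]).T)<.06
    if k.sum()>20:
        (u,v),r=cv2.minEnclosingCircle(q[k].astype(np.float32)*1000)
        w=np.array([u,v])/1000; print(cam,w.round(4),r,'ang',ang(w)-178.5,'rad',np.hypot(*(w-c)))
E
python3 m.py a
```

```text
time: 2.7
ee_pos: [0.4669, 0.0121, 0.0888]
tool_rot: [3.141, 0.001, 2.902]
contact_force: [1.0, 1.7, 5.7]
finger_gap: 0.003
grasp_force: 2.5
time: 3.12
ee_pos: [0.4777, -0.0207, 0.0883]
tool_rot: [3.141, -0.002, 2.903]
contact_force: [-0.8, 1.7, 5.8]
finger_gap: 0.005
grasp_force: 2.6
tip [ 0.4777 -0.0207  0.0883] 29.424033072012946 [-0.8  1.7  5.8]
top [ 0.4516 -0.0125] 12.73797607421875 ang 21.261265220915902 rad 0.13749007005880562
scene [ 0.4855 -0.0131] 32.98760223388672 ang 27.743484796315613 rad 0.10646621983183348
wrist [ 0.4761 -0.0118] 31.30861473083496 ang 25.067501313998832 rad 0.11443325222881048
```

View pics/wrist_a.png

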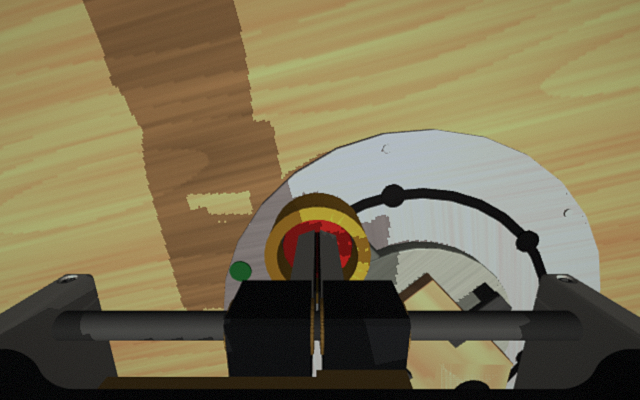

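Wrist view: the tips are inside the ring, centred about (317,245), and the table has turned about 25° with the plunger down. I'll continue along the arc.

```bash
python3 -m creep '[[[-4,-4,0],[0,0,0],0],[[-8,-8,0],[0,0,0],0],[[-13,-12,0],[0,0,0],0],[[-17,-15,0],[0,0,0],0],[[-22,-19,0],[0,0,0],0]]'
python3 -m creep '[[[-4,-3,0],[0,0,0],0],[[-8,-5,0],[0,0,0],0],[[-12,-7,0],[0,0,0],0],[[-16,-9,0],[0,0,0],0],[[-16,-9,0],[0,0,0],0]]'
python3 m.py b
```

```text
time: 3.68
ee_pos: [0.4947, -0.0447, 0.0882]
tool_rot: [-3.142, -0.002, 2.903]
contact_force: [-2.0, 1.9, 5.5]
finger_gap: 0.003
grasp_force: 2.5
time: 4.1
ee_pos: [0.5092, -0.0582, 0.0885]
tool_rot: [-3.14, 0.0, 2.902]
contact_force: [-0.7, -1.4, 4.4]
finger_gap: 0.006
grasp_force: 2.5
tip [ 0.5092 -0.0582  0.0885] 53.613273299426794 [-0.7 -1.4  4.4]
top [ 0.4887 -0.0411] 21.19365882873535 ang 40.6401460450609 rad 0.1189843691466061
scene [ 0.5157 -0.0567] 40.91716384887695 ang 55.77249450976967 rad 0.11175446694910614
wrist [ 0.5093 -0.0552] 33.95013427734375 ang 52.71481085363831 rad 0.1144909644301732
```

View pics/wrist_b.png

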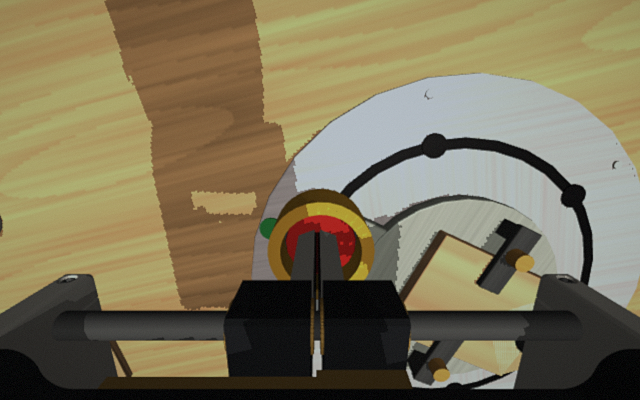

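Wrist view: the ring (320,243) is at about 52.7° and the green dot (268,228) is just ahead of it. About 6.7° (13 mm) remains.

```bash
python3 -m creep '[[[-3,-1,0],[0,0,0],0],[[-6,-2,0],[0,0,0],0],[[-9,-3,0],[0,0,0],0],[[-12,-5,0],[0,0,0],0],[[-12,-5,0],[0,0,0],0]]'
python3 m.py c
```

```text
time: 4.67
ee_pos: [0.5194, -0.0647, 0.0884]
tool_rot: [3.141, -0.0, 2.903]
contact_force: [0.0, 0.3, 5.5]
finger_gap: 0.005
grasp_force: 2.5
tip [ 0.5194 -0.0647  0.0884] 59.54381715506071 [0.  0.3 5.5]
top [ 0.5105 -0.0484] 29.078792572021484 ang 50.96443292785614 rad 0.10841700015200212
scene [ 0.5212 -0.0559] 34.91754150390625 ang 57.86612108855945 rad 0.10795447253580134
wrist [ 0.5142 -0.0509] 31.814626693725586 ang 53.33558227457877 rad 0.10803807210413556
```

View pics/wrist_c.png

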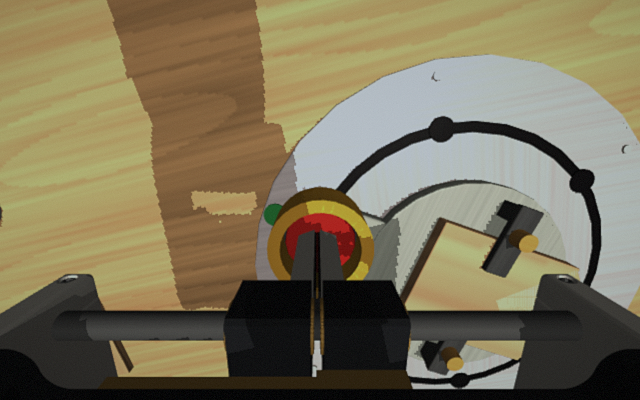

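Wrist view: the ring, still centred about (320,243), has moved with the tips; its left half is in shadow, which upsets the mask. I'll re-measure with a darker threshold.

```bash
python3 - <<'E'
from h import *
c=np.array([.581,.034]); s=snap('wrist')
for f in ('b','c'):
    im=cv2.imread(f'pics/wrist_{f}.png'); h=cv2.cvtColor(im,cv2.COLOR_BGR2HSV)
    for v in (50,65,80,95,110):
        m=cv2.inRange(h,np.array((20,170,v)),np.array((35,255,255))); m[:180]=0;m[290:]=0;m[:,:255]=0;m[:,390:]=0
        n,L,st,ct=cv2.connectedComponentsWithStats(m); 
        i=1+np.argmax(st[1:,4]); row=m[235:240].max(0); cols=np.flatnonzero(row)
        print(f,v,st[i],cols.min(),cols.max(), 'row ctr',(cols.min()+cols.max())/2)
print([ray(s,u,243,.104).round(4)[:2] for u in (268,374,321)])
E
```

```text
b 50 [ 296  193   75   47 1034] 270 370 row ctr 320.0
b 65 [296 201  75  39 988] 270 370 row ctr 320.0
b 80 [296 201  75  39 969] 270 370 row ctr 320.0
b 95 [296 202  75  38 953] 270 370 row ctr 320.0
b 110 [296 202  75  38 938] 270 370 row ctr 320.0
c 50 [ 306  197   66   42 1002] 270 371 row ctr 320.5
c 65 [306 198  66  41 996] 270 371 row ctr 320.5
c 80 [306 199  66  40 974] 270 371 row ctr 320.5
c 95 [306 200  66  39 952] 270 371 row ctr 320.5
c 110 [306 200  66  39 938] 270 371 row ctr 320.5
[array([ 0.5051, -0.0924]), array([ 0.5209, -0.0278]), array([ 0.513 , -0.0601])]
```

```bash
python3 -m creep '[[[-1,0,0],[0,0,0],0],[[-2,-0.5,0],[0,0,0],0],[[-2,-0.5,0],[0,0,0],0],[[-2,-0.5,0],[0,0,0],0],[[-2,-0.5,0],[0,0,0],0]]'
python3 -m creep '[[[0,0,-3],[0,0,0],0],[[0,0,-5],[0,0,0],0],[[0,0,-8],[0,0,0],0],[[0,0,-8],[0,0,0],0],[[0,0,-8],[0,0,0],0]]'
```

```text
time: 5.28
ee_pos: [0.5207, -0.0655, 0.0883]
tool_rot: [-3.142, -0.001, 2.903]
contact_force: [-0.4, 0.3, 5.6]
finger_gap: 0.005
grasp_force: 2.5
time: 5.7
ee_pos: [0.5212, -0.0657, 0.0965]
tool_rot: [-3.141, 0.0, 2.903]
contact_force: [-0.5, -1.5, 2.6]
finger_gap: 0.003
grasp_force: 1.6
```

The button follows the tip up with about 3 N of force, so the plunger is entering the hole. I'll rise clear and check.

```bash
python3 -m creep '[[[0,0,-3],[0,0,0],0],[[0,0,-7],[0,0,0],0],[[0,0,-20],[0,0,0],0],[[0,0,-50],[0,0,0],0],[[0,0,-80],[0,0,0],0]]'
python3 -m creep '[[[60,20,-30],[0,0,0],0],[[60,20,-30],[0,0,0],0],[[90,40,-30],[0,0,0],0],[[120,80,-30],[0,0,0],0],[[120,80,-30],[0,0,0],0]]'
python3 m.py d; python3 - <<'E'
from h import *
s=snap('wrist','w9.png'); t=snap('top')
c=np.array([.581,.034])
for n,k in (('w',s),('t',t)):
  for b,st in blobs(k,(0,150,70),(8,255,255),40):
    for z in (.101,.094):
        q=ray(k,*b,z); print(n,b,st[4],z,q.round(4),np.hypot(*(q[:2]-c)),np.degrees(np.arctan2(q[1]-c[1],q[0]-c[0]))%360-178.5)
E
```

```text
time: 6.12
ee_pos: [0.5196, -0.0651, 0.1754]
tool_rot: [3.141, -0.005, 2.903]
contact_force: [0.6, -0.0, 0.3]
finger_gap: 0.01
grasp_force: 0.0
time: 6.53
ee_pos: [0.4207, 0.0441, 0.2063]
tool_rot: [3.139, -0.002, 2.905]
contact_force: [-1.0, -0.2, 0.5]
finger_gap: 0.008
grasp_force: 0.0
tip [0.4207 0.0441 0.2063] -2.1209475671515463 [-1.  -0.2  0.5]
w [233.7 291.8] 89 0.101 [ 0.5064 -0.0778  0.101 ] 0.13442909308266426 57.77833011806763
w [233.7 291.8] 89 0.094 [ 0.5103 -0.0812  0.094 ] 0.1351546245151764 59.981491050936484
t [348.4 205.9] 296 0.101 [ 0.5197 -0.0641  0.101 ] 0.1156675693789502 59.49397320089122
t [348.4 205.9] 296 0.094 [ 0.5209 -0.0646  0.094 ] 0.11547279806037358 60.11206305036575
t [494.4 237.9] 77 0.101 [ 0.4439 -0.409   0.101 ] 0.46374893696017744 74.30542006371411
t [494.4 237.9] 77 0.094 [ 0.4446 -0.4119  0.094 ] 0.4662785506965938 74.48454595601459
```

View pics/w9.png

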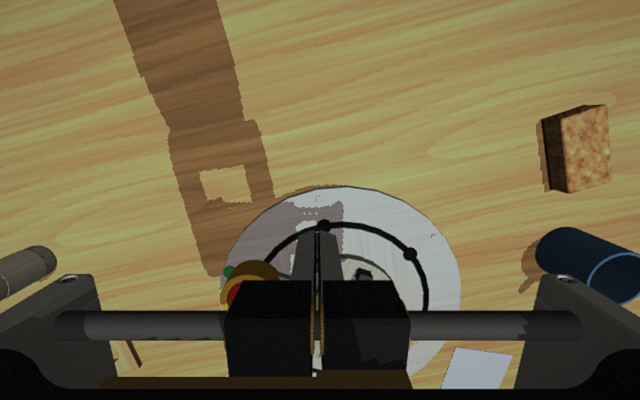

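View pics/scene_d.png

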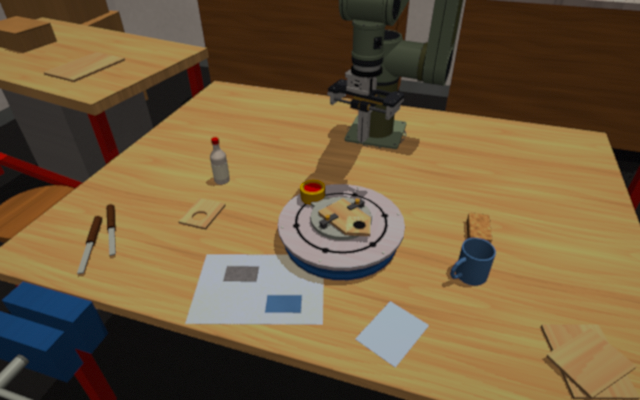

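The scene view shows the plunger (312,187) at the green-dot hole and the loose things in place. One check of the button height is left, by triangulating before against now.

```bash
python3 - <<'E'
from h import *
S=snap('scene');T=snap('top')
def P(s):
    f=200/np.tan(np.radians(s['fov_y'])/2); K=np.array([[f,0,s['cx']],[0,f,s['cy']],[0,0,1]])
    return K@np.c_[cv2.Rodrigues(np.array(s['rvec'],float))[0],np.array(s['tvec'],float).ravel()]
for a,b,ar,br in (('scene','top',(354,182),(306,228)),('scene_d','top_d',(312,187),(348,206))):
    c=[]
    for f,r in ((a,ar),(b,br)):
        px=cv2.cvtColor(cv2.imread(f'pics/{f}.png'),cv2.COLOR_BGR2RGB)
        B=min(blobs({'pixels':px},(0,150,80),(9,255,255)),key=lambda t:np.hypot(*(t[0]-r))); c.append(B[0].astype(float)); print(f,B)
    X=cv2.triangulatePoints(P(S),P(T),c[0],c[1]).ravel(); print((X[:3]/X[3]).round(4))
print(status.get_state()['contact_force'])
E
```

```text
scene (array([353.8, 182.2]), [346, 178, 17, 9, 118])
top (array([306.4, 227.8]), [297, 218, 20, 21, 320])
[0.4664 0.0365 0.1022]
scene_d (array([312. , 186.9]), [304, 183, 17, 9, 119])
top_d (array([348.1, 205.8]), [338, 196, 21, 20, 313])
[ 0.5199 -0.0637  0.1018]
[-0.00833973 -0.5019171  -0.01404709]
```

The height is the same as at the start (0.102), so the plunger is fully up.

```bash
python3 -c "
from station import ctrl; print(ctrl.hand_in())"
```

```text
the job is handed in; nothing more can be done
None
```

I turned the table anticlockwise to the green-dot hole, measured at about 59.5°, with the plunger back at its starting height and the loose things showing no movement in the camera views. The job is handed in, but no verdict was returned.

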